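# Cap the open dust port

## Task

Close the open suction port on the bench dust box with the large spring-tab dust cap: pinch the cap's two tabs together, lower it squarely into the port, press it gently down onto the springy rubber seal and let the tabs spring out under the rim, so that the cap stays latched with the seal squeezed when you let go. Do not force or crush the cap, and leave the small cap and the other things on the bench where they are.

Things in the scene. Friction and masses are not known exactly. Their poses are not given: they have to be found in the camera images.
- cap: The large grey dust cap, loose, standing on its nose, 60 to 120 g. Origin: centre of the nose's underside; z up. z 0 to 24 mm: round nose, 58.8 mm diameter, tapering to 47.8 mm over its lowest 9 mm. z 24 to 28 mm: round flange, 84 mm diameter. Two black sprung tabs slide along the cap's y axis. Its yaw does not matter to the port.
- cap_grip (a point): Midway between the cap's two upright grips, 40 mm above its origin. Each grip stands on the flange (z 28 to 52 mm), 20 mm along x, 6 mm thick; outer faces 52 mm apart along y at rest, 38 mm when fully pinched. Fingertips can rest on the flange beside them. The plastic bears 40 N from each finger.
- cap_hooks (a point): On the cap's axis, 13.5 mm above its origin, level with the tabs' two flat hooks (16 mm wide, z 11 to 16 mm, 8 mm below the flange). They stick out of the nose to y = +/-34.5 mm at rest and draw in to +/-27.5 mm, inside the nose, when fully pinched. Flat-bottomed: unpinched they do not pass the port's mouth.
- tab_a (a joint): How far the tab on the cap's +y side is pushed in, m: 0 at rest, 0.007 fully pinched; its spring takes about 4 N to start and 9 N at full pinch.
- tab_b (a joint): The same for the tab on the cap's -y side.
- dust_box: Dust box fixed to the bench: green metal box 130 x 130 x 36 mm with a round open port upright in its middle. Origin: centre of its underside on the bench, on the port's axis; z up. The port is an aluminium collar, 88 mm outside diameter, sliding in a dark sleeve (101 mm diameter, up to 52 mm above the bench) and clamped at some height.
- port (a point): On the port's axis, fixed to the box 74 mm above the bench. The real rim top is clamped anywhere from 10 mm below to 10 mm above this point; it is not measured, so feel for it (or look). Mouth 62 mm diameter, rim 6 mm thick. A black rubber seal ring (66 to 83 mm diameter) stands 5 mm above the rim top.
- bore (a point): On the port's axis 50 mm above the bench, inside the bore below the rim, which is 77 mm wide and goes at least 26 mm below the rim. The hooks clear the rim's underside and can spring out once the flange has squeezed the seal by 3 mm or more; the seal then holds them up against the rim, still squeezed by about 3 mm.
- seal (a joint): How far the rubber seal ring is squeezed down, m: 0 free, 0.005 flat (flange hard on the rim). It takes about 1 N to start, 5.5 N at 3 mm and 8.5 N at 5 mm; the cap must never be forced on the port with over 16 N.
- small_cap: A smaller grey cap for another port, 54 mm flange diameter, 38 mm high, loose, not to be used. Origin: centre of its underside.
- glue: White glue bottle, 44 mm diameter, 110 mm high, loose. Origin: centre of its base.
- offcut: Wood offcut 90 x 45 x 28 mm, loose. Origin: centre of its underside.
- chisel: Carving tool with a wooden handle, 200 mm long, lying loose near the robot. Origin: near its middle.
- square: Try square, 100 mm wooden stock and 150 mm steel blade, lying loose near the robot. Origin: underside of the stock's middle.
- mallet: Wooden mallet lying loose beyond the work area. Origin: near its middle.
- sand_block: Cork sanding block 100 x 60 x 30 mm, loose. Origin: centre of its underside.
Mind the look-alikes: they are no part of the job. Leave any red look-alike of the cap alone.

How it is judged:
By the outcome, as a careful person would: the job done as asked, in the order asked, and still so for the second after the job is handed in, with the robot touching nothing.
It also fails if it takes over 64 s, if anything falls off the work surface, if the arm or the gripper's body presses on something with over 40 N, if the wrist force passes 120 N, or if a joint passes its speed limit or range.

## Robot

A 6-joint arm with a two-finger parallel gripper is mounted at the origin on the work surface. World frame = base frame: x ahead of the robot, y to its left, z up, the work surface at z = 0. Lengths are in mm, angles in rad, forces in N, time in s.
With the tool pointing down it reaches from about 300 to 875 mm from the base axis. Payload 4.2 kg.
Tool frame: the origin (TCP) lies at the very end of the fingers, on their centre line; the grasp point (between the pads) lies 19 mm behind it; z points along the fingers, y is the line along which they close (so a half turn about z gives the same grasp; the last joint's range is limited). The gripper opens to 85 mm and grips with 20 to 120 N. Pads are 22 mm wide; open, the fingers measure 114 mm over their backs; the gripper's body (76 mm by 85 mm) begins 54 mm behind the grasp point. The pads swing forward as they close: fully open they stand 13 mm farther back than shut.
Start: joints at [1.24, 0.32, 1.565, -0, 1.257, -0.02], TCP at [175.849, 547.466, 231.338] pointing down, gripper open.
Joint ranges: [-3.11, 3.11], [-0.84, 2.01], [0.21, 2.61], [-1.34, 4.49], [0.05, 2.63], [-2.56, 2.56]. Speed limits (rad/s): [2.57, 2.57, 3.14, 3.14, 3.14, 3.14].

## Interface

Orientations are given as a 3x3 rotation matrix whose columns are the frame's x, y, z axes.
In Python, from cell import state, vision, robot gives the robot as it stands.
- The arm moves only by the shell command python3 -m creep 'ROWS' [FORCE]. ROWS is JSON, a list of rows, each a list of 3 entries, a list of its own where there are three numbers: the shift along the tool's x, y, z in mm, then the turn, a rotation vector about the tool's x, y, z in degrees, then the gripper command: -1 is fully open, 1 is shut, values between are in proportion. In form: [[[tx, ty, tz], [rx, ry, rz], claw], ...]. A call has 1 to 20 rows; each row shifts and turns the commanded pose from where the row before left it, along the tool's axes as they then stand; what a row does not reach is not made up. A row lasts 1/8 s, in which the tool goes at most 62.5 mm and 10.7 degrees, less where a joint would pass 70% of its speed; a pose out of reach is approached as far as the arm can. A call with a gripper value outside its range is refused whole. The fingers move at their own pace and stop on an object; FORCE is the grip in N (left out, the last holds). Time passes only in rows, so rows that do not move let the fingers close. It gives the time, the measured TCP pose, the force, the opening and the grip force at its end, in the units of the state.
- state(): the state, without advancing time (a new reading comes with each control period).
- vision.get_image(name): name is "side" or "top" or "wrist"; returns a dict with "frame" (400x640x3 uint8, red, green, blue), "z_map" (400x640 float32, mm along the optical axis (not along the pixel's ray), 0 where there is no reading), "intrinsics" (3x3 intrinsics, pixels), "k1" (the pictures are not rectified: a ray, as slopes to the right and down, at radius r is drawn at 1 + k1 r^2 times it, then the intrinsics apply), "rvec" (rotation vector, rad) and "tvec" (3), from world to camera coordinates, as OpenCV has them; the wrist camera has in their place "mount" (4x4, takes a point from camera to tool coordinates, whose origin is the TCP and whose axes are the flange's). Camera axes: x right, y down, z forward; pixel columns grow to the right and rows downward; lengths in mm; the calibration is good to about 2 mm. A picture is of the moment at which its call begins: read the wrist's pose just before it.
- robot.finish_job(): hands the job in; it is judged then, once.
The state is a dict: "time": time; "qpos": joint angles; "dq": joint speeds; "effort": joint torques, N m; "tool_pos": TCP position; "orientation": TCP orientation; "force": force on the tool from outside, world axes, zero at the start; "torque": the same for the moment, N m; "gripper_width": finger opening in mm; "finger_force": force on a finger pad.
Only numpy, scipy, OpenCV 4.12 (cv2) and the standard library are available. Lean on these libraries where they do the work, as an engineer would, in place of code of your own. Each camera call takes 0.05 s, during which the arm holds its last target. There are 200 camera calls.

## Working session

There is one attempt and no reset: what is moved stays moved. The work goes in short steps, Python scripts to look and compute and a shell command to move; the robot and the scene stay as the last step left them, time stands still between calls to the robot, and variables do not carry over. Pictures are saved under pics/ and viewed, at most 10 in all, crops included, and the job is handed in when it is done.

```bash
ls; mkdir -p pics; cat > h.py <<'E'
import numpy as np, cv2
from cell import state, vision, robot
def cam(name):
    s=state(); d=vision.get_image(name); K=np.array(d["intrinsics"],float)
    if name=="wrist":
        T=np.eye(4);T[:3,:3]=np.array(s["orientation"]);T[:3,3]=s["tool_pos"];M=T@np.array(d["mount"])
    else:
        M=np.eye(4);R=cv2.Rodrigues(np.array(d["rvec"],float))[0];M[:3,:3]=R.T;M[:3,3]=-R.T@np.array(d["tvec"],float).ravel()
    return d,K,M
def cloud(d,K,M):
    z=d["z_map"];h,w=z.shape;u,v=np.meshgrid(np.arange(w),np.arange(h))
    x=(u-K[0,2])/K[0,0];y=(v-K[1,2])/K[1,1];k=float(d["k1"]);rd=np.hypot(x,y);r=rd.copy()
    for _ in range(15): r=rd/(1+k*r*r)
    f=np.where(rd>0,r/np.maximum(rd,1e-9),1);x*=f;y*=f
    P=np.stack([x*z,y*z,z],-1)@M[:3,:3].T+M[:3,3];P[z==0]=np.nan
    return P
def save(n,im,s=1): cv2.imwrite("pics/"+n,cv2.resize(im[...,::-1],None,fx=s,fy=s,interpolation=cv2.INTER_CUBIC))
E
python3 - <<'E'
from h import *
s=state();print(s)
for n in("top","side"):
    d,K,M=cam(n);save(n+"0.png",d["frame"]);np.savez(n+"0.npz",f=d["frame"],P=cloud(d,K,M));print(n,M[:3,3].round(),M[:3,2].round(2))
E
```

```text
pics
{'time': 0.0, 'qpos': array([ 1.23998597e+00,  3.20254705e-01,  1.56574811e+00,  1.89486213e-05,
        1.25739340e+00, -2.00147820e-02]), 'dq': array([ 0.00196411, -0.00018937, -0.00039086, -0.0007296 ,  0.00110863,
        0.00028451]), 'effort': array([-1.41673154e-03, -4.15521920e+01, -2.34153074e+01, -1.41863111e-04,
        8.04244046e-03, -1.35297648e-05]), 'tool_pos': array([175.67980703, 546.96694801, 230.47681354]), 'orientation': array([[-9.52088765e-01,  3.05821222e-01, -6.02863007e-04],
       [ 3.05821811e-01,  9.52087249e-01, -1.69991864e-03],
       [ 5.41069874e-05, -1.80284209e-03, -9.99998373e-01]]), 'force': array([ 0.3740911 ,  0.58173459, -0.15518124]), 'torque': array([-0.04426354,  0.01917363,  0.01586567]), 'finger_force': 0.0, 'gripper_width': 85.35780888594621}
top [ 424.  -65. 1179.] [ 0.15  0.   -0.99]
side [  182. -1023.   842.] [ 0.3   0.74 -0.6 ]
```

View pics/top0.png

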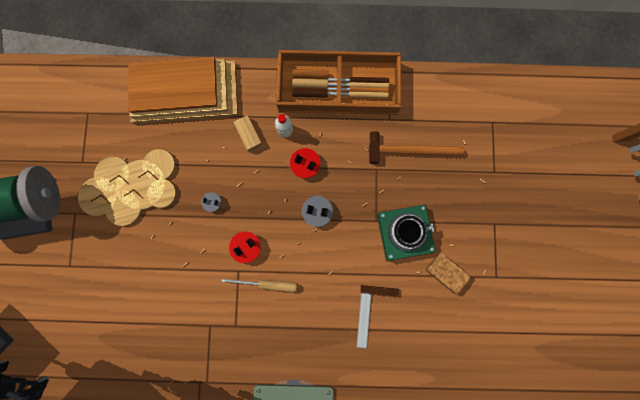

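View pics/side0.png

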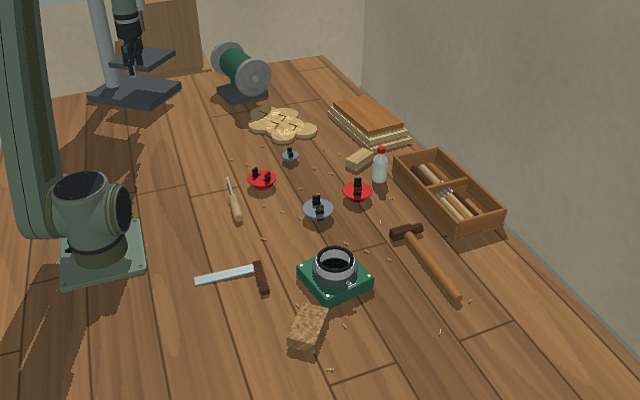

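Four cap-like things show in the top view:
- large grey at (318,211)
- small grey at (211,202)
- red at (306,163)
- red at (245,247)

The large grey one fits, being grey with an 84 mm flange and black grips. The port is at (408,232). I'll measure both and confirm in a crop.

```bash
python3 - <<'E'
from h import *
A=np.load("top0.npz");f,P=A["f"],A["P"]
save("crop.png",f[170:270,290:450],5)
def reg(c,r): 
    m=np.zeros(f.shape[:2],bool);m[c[1]-r:c[1]+r,c[0]-r:c[0]+r]=1;return m
def circ(p):
    A=np.c_[2*p[:,:2],np.ones(len(p))];s=np.linalg.lstsq(A,(p[:,:2]**2).sum(1),rcond=None)[0];return s[:2],np.sqrt(s[2]+s[:2]@s[:2])
for c in((318,211),(211,202)):
    m=reg(c,24)&(P[...,2]>18);p=P[m]
    fl=p[(p[:,2]<34)]; (x,y),r=cv2.minEnclosingCircle(fl[:,:2].astype(np.float32));print(c,"flange",x,y,r,np.median(fl[:,2]),len(p))
    g=p[p[:,2]>42]
    if len(g)>4:
        l=g.mean(0);w,v=np.linalg.eigh(np.cov(g[:,:2].T));print("grips",l,w,v[:,1],np.degrees(np.arctan2(v[1,1],v[0,1])),len(g),np.median(g[:,2]))
m=reg((408,232),40);p=P[m];z=p[:,2]
print(np.histogram(z[np.isfinite(z)],bins=np.arange(0,100,3)))
q=p[z>60];(x,y),r=cv2.minEnclosingCircle(q[:,:2].astype(np.float32));print("port",x,y,r,q.mean(0),np.percentile(q[:,2],[5,25,50,75,95]))
E
```

```text
(318, 211) flange 556.706787109375 -51.421566009521484 41.99083709716797 28.661993061717908 758
grips [555.7924714  -50.58013917  51.61980227] [ 40.18032582 549.7766393 ] [0.14849057 0.98891382] 81.46053688760942 43 51.99810247103255
(211, 202) flange 574.4631958007812 236.90235900878906 27.300556182861328 22.58147307833201 301
(array([1694,  595,   59,   15,   13,   11,   15,   15,   21,   99,  180,
        446,  601,  389,  172,   47,   62,  117,   57,    8,    7,   10,
         18,   64,  104,  167,   84,    4,    0,    0,    0,    0,    0]), array([ 0,  3,  6,  9, 12, 15, 18, 21, 24, 27, 30, 33, 36, 39, 42, 45, 48,
       51, 54, 57, 60, 63, 66, 69, 72, 75, 78, 81, 84, 87, 90, 93, 96, 99]))
port 504.91571044921875 -289.7275390625 43.92391586303711 [ 504.1769381  -286.1238709    74.72934233] [68.14373564 72.56173666 75.45367402 77.56568388 79.67108828]
```

View pics/crop.png

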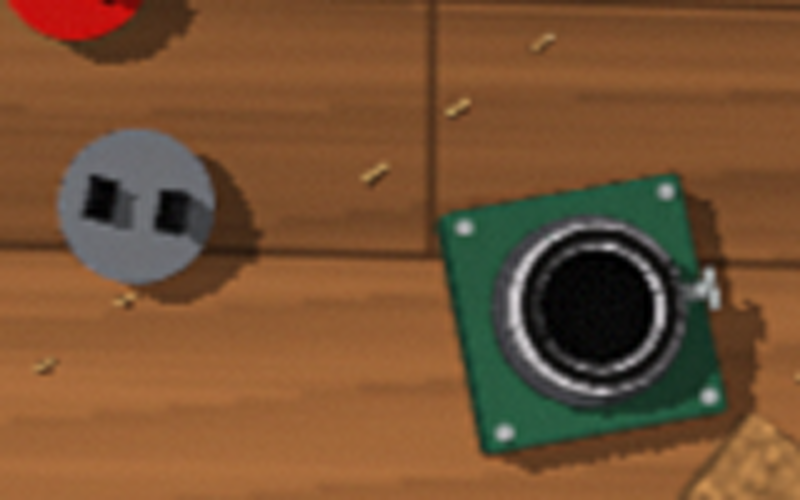

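The crop confirms it: the large grey cap with two black grips is at crop (135,207), and the open port is at (597,305). I'll move above the cap.

```bash
python3 -m creep '[[[-39,-32.3,0],[0,0,0],-1],[[-39,-32.3,0],[0,0,0],-1],[[-39,-32.3,0],[0,0,0],-1],[[-39,-32.3,0],[0,0,0],-1],[[-39,-32.3,0],[0,0,0],-1],[[-39,-32.3,0],[0,0,0],-1],[[-39,-32.3,0],[0,0,0],-1],[[-39,-32.3,0],[0,0,0],-1],[[-39,-32.3,0],[0,0,0],-1],[[-39,-32.3,0],[0,0,0],-1],[[-39,-32.3,0],[0,0,0],-1],[[-39,-32.3,0],[0,0,0],-1],[[-39,-32.3,0],[0,0,0],-1],[[-39,-32.3,0],[0,0,0],-1],[[0,0,0],[0,0,-9.3],-1],[[0,0,0],[0,0,0],-1],[[0,0,0],[0,0,0],-1]]'
python3 - <<'E'
from h import *
d,K,M=cam("wrist");save("w1.png",d["frame"]);P=cloud(d,K,M);np.savez("w1.npz",f=d["frame"],P=P);print(M.round(2))
z=P[...,2];print(np.histogram(z[np.isfinite(z)],bins=np.arange(-10,240,10)))
s=state();print(s["qpos"],s["tool_pos"],s["orientation"])
E
```

```text
time: 2.22
tool_pos: [557.0, -49.6, 231.1]
orientation: [[-0.989, 0.15, -0.001], [0.15, 0.989, 0.0], [0.001, 0.0, -1.0]]
force: [-0.4, 0.3, 0.3]
gripper_width: 85.6
finger_force: 0.0
[[ 1.5000e-01  9.5000e-01  2.8000e-01  4.8437e+02]
 [ 9.9000e-01 -1.4000e-01 -4.0000e-02 -3.8140e+01]
 [ 0.0000e+00  2.9000e-01 -9.6000e-01  3.7234e+02]
 [ 0.0000e+00  0.0000e+00  0.0000e+00  1.0000e+00]]
(array([164540,  10821,   2241,  19184,  10308,   2899,   2301,   1807,
         2915,      0,      0,      0,      0,      0,      0,      0,
            0,      0,      0,      0,      0,      0,      0,      0]), array([-10,   0,  10,  20,  30,  40,  50,  60,  70,  80,  90, 100, 110,
       120, 130, 140, 150, 160, 170, 180, 190, 200, 210, 220, 230]))
[-1.09270925e-01  2.95004389e-01  1.60064814e+00  1.31965679e-04
  1.24624423e+00 -1.53077165e+00] [557.03572347 -49.50217857 231.25787717] [[-9.88869789e-01  1.48783257e-01 -2.88647922e-04]
 [ 1.48783217e-01  9.88869824e-01  1.57493640e-04]
 [ 3.08867637e-04  1.12794737e-04 -9.99999946e-01]]
```

View pics/w1.png

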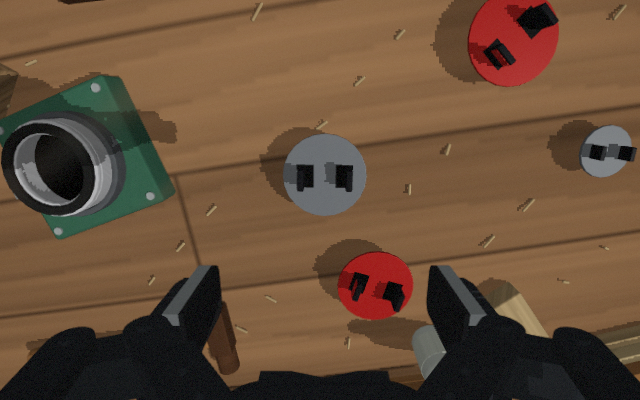

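The wrist view shows the grey cap at (325,175) with its grips aligned to the fingers, and the port at (55,167). Next I'll get precise positions from this view.

```bash
python3 - <<'E'
from h import *
A=np.load("w1.npz");f,P=A["f"],A["P"];Z=P[...,2]
D=np.hypot(P[...,0]-556.5,P[...,1]+51)
fl=P[(D<55)&(Z>24)&(Z<33)];(x,y),r=cv2.minEnclosingCircle(fl[:,:2].astype(np.float32));print("flange",x,y,r,np.median(fl[:,2]))
g=P[(D<55)&(Z>49)&(Z<56)];b=cv2.minAreaRect(g[:,:2].astype(np.float32));print("grips",b,np.median(g[:,2]),len(g))
R=np.array([[.1488,.9889]]);t=(g[:,:2]-np.array([x,y]))@np.array([.1488,.9889]);a=(g[:,:2]-[x,y])@np.array([.9889,-.1488])
for s in(t>0,t<0):print("grip",g[s].mean(0),np.percentile(t[s],[2,98]),np.percentile(a[s],[2,98]))
D=np.hypot(P[...,0]-504,P[...,1]+288)
q=P[(D<60)&(Z>60)];print(np.histogram(q[:,2],bins=np.arange(60,90,1)))
zt=np.percentile(q[:,2],97)
q=q[q[:,2]>zt-3.5];
A=np.c_[2*q[:,:2],np.ones(len(q))]
(x,y),r=cv2.minEnclosingCircle(q[:,:2].astype(np.float32));print("port",x,y,r,q.mean(0),zt)
E
```

```text
flange 555.5794067382812 -47.742408752441406 42.05929183959961 26.63785075134001
grips ((555.1255493164062, -47.49034118652344), (51.36216354370117, 19.561559677124023), 80.1756820678711) 50.57921685586629 252
grip [558.80775951 -25.21505987  50.59764624] [20.20804835 25.83831993] [-9.49959599  9.57140934]
grip [551.27953836 -70.4566892   50.57723898] [-25.54968057 -20.64092568] [-10.27028369   8.54973481]
(array([  62,   75,  100,   66,   53,  117,  118,  244,  428,  411,  227,
        141,  262,  822, 1082,  369,   12,    0,    0,    0,    0,    0,
          0,    0,    0,    0,    0,    0,    0]), array([60, 61, 62, 63, 64, 65, 66, 67, 68, 69, 70, 71, 72, 73, 74, 75, 76,
       77, 78, 79, 80, 81, 82, 83, 84, 85, 86, 87, 88, 89]))
port 503.76849365234375 -286.4329833984375 42.01165771484375 [ 502.67606335 -285.58120837   74.105372  ] 75.4187468929569
```

```bash
python3 -m creep '[[[1.5,0.5,40],[0,0,1],-1],[[0,0,40],[0,0,0],-1],[[0,0,40],[0,0,0],-1],[[0,0,10],[0,0,0],-1],[[0,0,0],[0,0,0],-1],[[0,0,0],[0,0,0],-1]]'
cat > capm.py <<'E'
from h import *
import sys
d,K,M=cam("wrist");P=cloud(d,K,M);save(sys.argv[1]+".png",d["frame"]);np.savez(sys.argv[1]+".npz",f=d["frame"],P=P)
s=state();T=np.array(s["orientation"]);Q=(P-np.array(s["tool_pos"]))@T   # tool coords
c=np.array([float(v) for v in sys.argv[2:4]]);z0=float(sys.argv[4]) # cap centre guess (world), nose bottom z
Z=P[...,2]-z0;D=np.hypot(P[...,0]-c[0],P[...,1]-c[1])
m=(D<50)&(Z>24)&(Z<31);q=Q[m];(x,y),r=cv2.minEnclosingCircle(q[:,:2].astype(np.float32));print("flange tool xy",x,y,r,"z",np.median(P[m][:,2]))
m=(D<50)&(Z>48)&(Z<56);q=Q[m]
if len(q)>20:
    b=cv2.minAreaRect(q[:,:2].astype(np.float32));print("grips",b,np.median(P[m][:,2]),len(q))
    for k in(q[:,1]>b[0][1],q[:,1]<b[0][1]):print(q[k].mean(0),np.percentile(q[k],[1,99],axis=0).round(1).tolist())
print(s["tool_pos"],s["force"])
E
python3 capm.py w2 555.5 -48.5 -1
```

```text
time: 3.02
tool_pos: [557.3, -49.3, 103.1]
orientation: [[-0.986, 0.165, 0.003], [0.165, 0.986, -0.0], [-0.003, 0.0, -1.0]]
force: [-0.1, 0.4, 0.8]
gripper_width: 85.3
finger_force: 0.0
flange tool xy 2.1300179958343506 1.247188925743103 42.21677780151367 z 26.608173677174037
grips ((2.3940505981445312, 1.0506954193115234), (53.40166091918945, 20.04819679260254), 89.9968490600586) 50.36720925024363 731
[ 3.03015405 24.01506605 52.88168251] [[-7.3, 21.0, 51.2], [12.3, 27.6, 55.7]]
[  2.79583837 -21.92898459  52.86659637] [[-7.3, -25.5, 51.4], [12.2, -19.0, 55.9]]
[557.20823116 -49.35297778 103.09887403] [ 0.28497383  0.63650788 -0.37120047]
```

View pics/w2.png

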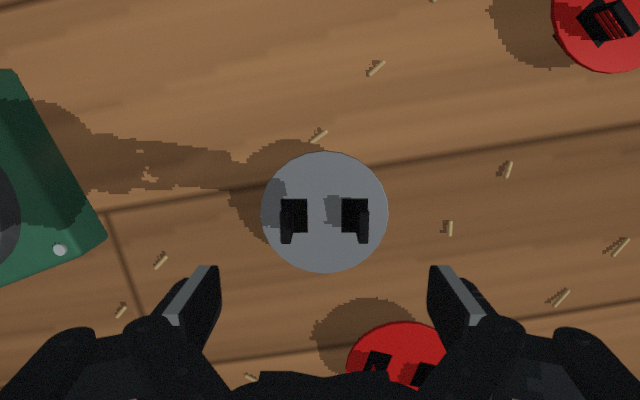

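Cap at (325,212), with grips parallel to the finger line. I'll use the fingers themselves as a reference for the hand-eye offset.

```bash
python3 - <<'E'
from h import *
A=np.load("w2.npz");P=A["P"];s=state();Q=(P-np.array(s["tool_pos"]))@np.array(s["orientation"])
for r in (300,285,272):
  for c in list(range(165,225,6))+list(range(425,490,6)):
    print(r,c,Q[r,c].round(1).tolist(),end=';')
  print()
m=(abs(Q[...,2]+25)<20)&(abs(Q[...,1])<75);q=Q[m]
for k in(q[:,1]>0,q[:,1]<0):print(k.sum(),np.percentile(q[k],[0,1,50,99,100],axis=0).round(1).tolist())
E
```

```text
300 165 [8.1, -53.8, -35.3];300 171 [8.0, -51.8, -35.1];300 177 [12.6, -46.2, -42.5];300 183 [11.4, -45.2, -40.5];300 189 [12.1, -42.8, -41.5];300 195 [10.4, -41.9, -38.9];300 201 [6.9, -42.1, -33.2];300 207 [3.5, -42.1, -27.6];300 213 [0.5, -41.7, -22.6];300 219 [-3.5, -41.5, -16.2];300 425 [-78.7, 82.0, 105.7];300 431 [-2.9, 43.9, -17.1];300 437 [1.4, 43.7, -24.2];300 443 [5.9, 43.2, -31.5];300 449 [8.6, 43.5, -35.9];300 455 [11.8, 43.4, -41.1];300 461 [11.8, 45.3, -41.2];300 467 [12.1, 47.1, -41.7];300 473 [12.0, 49.1, -41.5];300 479 [8.0, 54.4, -35.1];300 485 [7.5, 56.9, -34.3];
285 165 [-65.5, -124.3, 105.6];285 171 [-64.9, -119.0, 104.6];285 177 [7.9, -54.0, -24.5];285 183 [12.0, -48.4, -31.8];285 189 [12.1, -46.3, -31.9];285 195 [11.8, -44.4, -31.3];285 201 [11.7, -42.3, -31.2];285 207 [8.7, -42.2, -25.8];285 213 [6.1, -41.6, -21.1];285 219 [1.7, -41.9, -13.3];285 425 [-64.7, 80.5, 104.7];285 431 [3.6, 43.4, -16.8];285 437 [6.9, 43.7, -22.7];285 443 [10.7, 43.4, -29.5];285 449 [12.3, 44.4, -32.2];285 455 [11.5, 47.1, -30.8];285 461 [11.8, 49.0, -31.3];285 467 [7.6, 54.6, -24.0
[... 236 characters left out ...]
, 104.6];272 195 [11.6, -47.9, -21.2];272 201 [11.3, -45.9, -20.5];272 207 [11.4, -43.5, -20.7];272 213 [10.7, -41.7, -19.4];272 219 [6.9, -41.7, -12.1];272 425 [-53.2, 79.5, 104.5];272 431 [8.3, 43.6, -14.7];272 437 [11.4, 43.8, -20.7];272 443 [11.6, 46.0, -21.2];272 449 [12.0, 47.9, -22.0];272 455 [-53.8, 103.3, 105.3];272 461 [-53.0, 107.4, 103.9];272 467 [-53.6, 112.5, 104.8];272 473 [-53.4, 117.0, 104.3];272 479 [-53.5, 121.9, 104.6];272 485 [-53.9, 126.9, 105.2];
2842 [[-10.4, 42.8, -45.0], [-9.6, 42.9, -44.6], [7.8, 43.7, -32.0], [12.6, 56.8, -12.8], [13.1, 58.0, -11.2]]
2881 [[-10.6, -56.1, -45.0], [-9.6, -55.3, -44.6], [7.6, -42.2, -31.6], [12.5, -41.4, -12.9], [12.9, -41.3, -10.9]]
```

Fingers read +0.8/+0.8/+1.5 off in tool x/y/z, so the cap's true offset is about (1.5, 0.3).

```bash
python3 -m creep '[[[1.5,0.3,30],[0,0,0],-1],[[0,0,25],[0,0,0],-1],[[0,0,10],[0,0,0],-0.35],[[0,0,2],[0,0,0],-0.35],[[0,0,0],[0,0,0],-0.35],[[0,0,0],[0,0,0],-0.35],[[0,0,0],[0,0,0],-0.35]]' 20
python3 -m creep '[[[0,0,2],[0,0,0],-0.35],[[0,0,2],[0,0,0],-0.35],[[0,0,2],[0,0,0],-0.35],[[0,0,0],[0,0,0],-0.35]]'
```

```text
time: 3.95
tool_pos: [554.9, -48.8, 34.9]
orientation: [[-0.986, 0.165, 0.001], [0.165, 0.986, -0.0], [-0.001, 0.0, -1.0]]
force: [-0.3, 0.8, 0.8]
gripper_width: 57.8
finger_force: 0.0
time: 4.45
tool_pos: [554.4, -48.8, 28.0]
orientation: [[-0.986, 0.165, -0.001], [0.165, 0.986, 0.0], [0.001, 0.0, -1.0]]
force: [0.4, 0.3, 0.9]
gripper_width: 57.5
finger_force: 0.0
```

```bash
python3 -m creep '[[[0,0,1],[0,0,0],-0.35],[[0,0,1],[0,0,0],-0.35],[[0,0,0],[0,0,0],-0.35]]'
python3 -m creep '[[[0,0,1],[0,0,0],-0.35],[[0,0,0.5],[0,0,0],-0.35],[[0,0,0],[0,0,0],-0.35]]'
```

```text
time: 4.82
tool_pos: [554.5, -48.8, 26.2]
orientation: [[-0.986, 0.165, -0.0], [0.165, 0.986, 0.0], [0.0, 0.0, -1.0]]
force: [0.8, 0.6, -0.6]
gripper_width: 57.5
finger_force: 0.0
time: 5.2
tool_pos: [554.5, -48.8, 24.8]
orientation: [[-0.986, 0.165, -0.0], [0.165, 0.986, 0.0], [0.0, 0.0, -1.0]]
force: [-0.7, -0.4, 0.1]
gripper_width: 57.2
finger_force: 0.0
```

```bash
python3 -m creep '[[[0,0,-3.5],[0,0,0],-0.35],[[0,0,0],[0,0,0],0.3],[[0,0,0],[0,0,0],0.3],[[0,0,0],[0,0,0],0.3],[[0,0,0],[0,0,0],0.3],[[0,0,0],[0,0,0],0.3]]' 20
python3 -m creep '[[[0,0,1],[0,0,0],0.3],[[0,0,0],[0,0,0],0.3]]'
```

```text
time: 5.95
tool_pos: [555.3, -48.8, 29.9]
orientation: [[-0.986, 0.165, 0.002], [0.165, 0.986, -0.0], [-0.002, 0.0, -1.0]]
force: [-1.8, -0.2, 8.1]
gripper_width: 36.3
finger_force: 19.8
time: 6.2
tool_pos: [555.3, -48.8, 29.8]
orientation: [[-0.986, 0.165, 0.003], [0.165, 0.986, -0.0], [-0.003, 0.0, -1.0]]
force: [-4.5, 0.6, 15.1]
gripper_width: 36.3
finger_force: 21.4
```

```bash
python3 -m creep '[[[0,0,-5],[0,0,0],0.3],[[0,0,-10],[0,0,0],0.3],[[0,0,-25],[0,0,0],0.3],[[0,0,-30],[0,0,0],0.3],[[0,0,-30],[0,0,0],0.3],[[5,-20,-20],[0,0,0],0.3],[[8,-30,0],[0,0,0],0.3],[[8,-30,0],[0,0,0],0.3],[[4,-11,0],[0,0,0],0.3],[[0,0,0],[0,0,0],0.3],[[0,0,0],[0,0,0],0.3],[[0,0,0],[0,0,0],0.3]]'
python3 - <<'E'
from h import *
d,K,M=cam("wrist");P=cloud(d,K,M);save("w3.png",d["frame"]);np.savez("w3.npz",f=d["frame"],P=P)
s=state();T=np.array(s["orientation"]);t=np.array(s["tool_pos"]);Q=(P-t)@T-[.8,.8,1.5];W=Q@T.T+t
m=(np.hypot(Q[...,0],Q[...,1])<50)&(abs(Q[...,2]-3)<10);q=Q[m];print(len(q),np.histogram(q[:,2],bins=np.arange(-8,14)))
q=Q[m&(Q[...,2]>-3)];print("flange",cv2.minEnclosingCircle(q[:,:2].astype(np.float32)))
A=np.c_[q[:,:2],np.ones(len(q))];print("plane",np.linalg.lstsq(A,q[:,2],rcond=None)[0])
D=np.hypot(W[...,0]-504,W[...,1]+287);m=(D<55)&(W[...,2]>60);q=W[m];print(np.histogram(q[:,2],bins=np.arange(60,90)))
zt=np.percentile(q[:,2],97);q=q[q[:,2]>zt-3];print("port",cv2.minEnclosingCircle(q[:,:2].astype(np.float32)),zt)
print(t,T.round(4).tolist(),s["force"])
E
```

```text
time: 7.7
tool_pos: [515.3, -133.6, 147.2]
orientation: [[-0.986, 0.164, 0.0], [0.164, 0.986, 0.0], [-0.0, 0.0, -1.0]]
force: [-0.0, -0.2, -1.3]
gripper_width: 36.3
finger_force: 21.2
17775 (array([   0,   77,   65,   40,   49,   33,   33,   50, 1094, 8690, 6985,
        601,   48,    9,    1,    0,    0,    0,    0,    0,    0]), array([-8, -7, -6, -5, -4, -3, -2, -1,  0,  1,  2,  3,  4,  5,  6,  7,  8,
        9, 10, 11, 12, 13]))
flange ((-1.1288816928863525, 0.08686234056949615), 42.318668365478516)
plane [-1.26143004e-03 -1.15273644e-03  1.90616525e+00]
(array([  81,   87,   98,  132,  145,   83,  105,  168,  237,  430,  817,
        599,  249,  259,  582, 1769, 1591,  171,    2,    0,    0,    0,
          0,    0,    0,    0,    0,    0,    0]), array([60, 61, 62, 63, 64, 65, 66, 67, 68, 69, 70, 71, 72, 73, 74, 75, 76,
       77, 78, 79, 80, 81, 82, 83, 84, 85, 86, 87, 88, 89]))
port ((505.0306091308594, -287.43670654296875), 42.105594635009766) 76.9015536743076
[ 515.20624594 -133.7248176   147.18697182] [[-0.9864, 0.1642, -0.0], [0.1642, 0.9864, 0.0003], [0.0001, 0.0003, -1.0]] [-0.1355351  -0.27014279 -1.41180516]
```

View pics/w3.png

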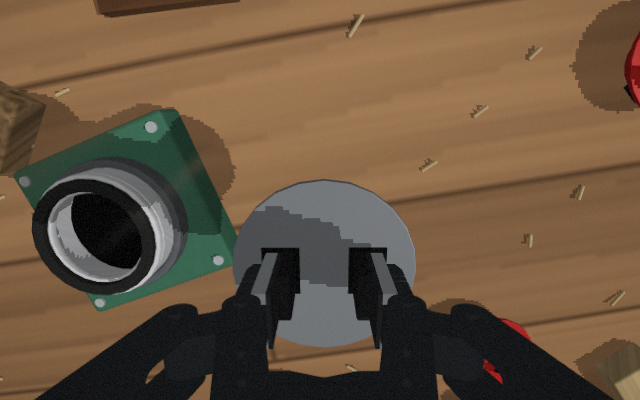

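Cap held level, its flange centred at tool (-1.1, 0.1). Port at (505.0, -287.4), seal top about 76. Moving over it.

```bash
python3 -m creep '[[[-2,-23.3,0],[0,0,0],0.3],[[-4,-40,0],[0,0,0],0.3],[[-4,-40,0],[0,0,0],0.3],[[-3,-35,0],[0,0,0],0.3],[[-1,-15,0],[0,0,0],0.3],[[0,0,10],[0,0,0],0.3],[[0,0,10],[0,0,0],0.3],[[0,0,5],[0,0,0],0.3],[[0,0,0],[0,0,0],0.3],[[0,0,0],[0,0,0],0.3],[[0,0,0],[0,0,0],0.3]]'
```

```text
time: 9.12
tool_pos: [503.6, -287.9, 122.6]
orientation: [[-0.986, 0.165, 0.001], [0.165, 0.986, -0.0], [-0.001, -0.0, -1.0]]
force: [-0.3, -0.1, -0.3]
gripper_width: 36.4
finger_force: 21.2
```

```bash
python3 -m creep '[[[0,0.6,4],[0,0,0],0.3],[[0,0,4],[0,0,0],0.3],[[0,0,4],[0,0,0],0.3],[[0,0,4],[0,0,0],0.3],[[0,0,3],[0,0,0],0.3],[[0,0,0],[0,0,0],0.3]]'
python3 -m creep '[[[0,0,3],[0,0,0],0.3],[[0,0,3],[0,0,0],0.3],[[0,0,3],[0,0,0],0.3],[[0,0,0],[0,0,0],0.3]]'
```

```text
time: 9.88
tool_pos: [503.3, -287.2, 103.0]
orientation: [[-0.986, 0.165, -0.0], [0.165, 0.986, 0.0], [0.001, 0.0, -1.0]]
force: [0.5, 0.0, -0.8]
gripper_width: 36.4
finger_force: 21.2
time: 10.38
tool_pos: [503.3, -287.2, 93.9]
orientation: [[-0.986, 0.165, -0.001], [0.165, 0.986, 0.0], [0.001, 0.0, -1.0]]
force: [-0.4, 1.2, -0.2]
gripper_width: 36.1
finger_force: 21.2
```

```bash
python3 -m creep '[[[0,0,2.5],[0,0,0],0.3],[[0,0,2.5],[0,0,0],0.3],[[0,0,2],[0,0,0],0.3],[[0,0,2],[0,0,0],0.3],[[0,0,0],[0,0,0],0.3]]'
python3 -m creep '[[[0,0,1],[0,0,0],0.3],[[0,0,1],[0,0,0],0.3],[[0,0,0],[0,0,0],0.3],[[0,0,0],[0,0,0],0.3]]'
python3 -m creep '[[[0,0,1],[0,0,0],0.3],[[0,0,1],[0,0,0],0.3],[[0,0,0],[0,0,0],0.3],[[0,0,0],[0,0,0],0.3]]'
```

```text
time: 11.0
tool_pos: [503.4, -287.2, 85.1]
orientation: [[-0.986, 0.165, -0.0], [0.165, 0.986, 0.0], [0.0, 0.0, -1.0]]
force: [0.5, -0.5, -1.2]
gripper_width: 36.3
finger_force: 21.2
time: 11.5
tool_pos: [503.5, -287.3, 83.3]
orientation: [[-0.986, 0.165, 0.0], [0.165, 0.986, 0.0], [-0.0, 0.0, -1.0]]
force: [-0.6, -0.4, -0.0]
gripper_width: 36.2
finger_force: 21.2
time: 12.0
tool_pos: [503.5, -287.4, 81.5]
orientation: [[-0.986, 0.165, 0.0], [0.165, 0.986, -0.0], [-0.0, -0.0, -1.0]]
force: [-0.0, 0.0, 0.8]
gripper_width: 36.5
finger_force: 21.7
```

```bash
python3 -m creep '[[[0,0,1],[0,0,0],0.3],[[0,0,1],[0,0,0],0.3],[[0,0,0],[0,0,0],0.3],[[0,0,0],[0,0,0],0.3]]'
python3 -m creep '[[[0,0,1],[0,0,0],0.3],[[0,0,0.5],[0,0,0],0.3],[[0,0,0],[0,0,0],0.3],[[0,0,0],[0,0,0],0.3]]'
```

```text
time: 12.5
tool_pos: [503.6, -287.4, 79.5]
orientation: [[-0.986, 0.165, 0.0], [0.165, 0.986, -0.0], [-0.0, -0.0, -1.0]]
force: [-1.0, 0.4, 4.1]
gripper_width: 36.1
finger_force: 22.3
time: 13.0
tool_pos: [503.6, -287.4, 78.1]
orientation: [[-0.986, 0.165, 0.0], [0.165, 0.986, -0.0], [-0.0, -0.0, -1.0]]
force: [-1.9, 0.9, 5.6]
gripper_width: 36.4
finger_force: 22.8
```

```bash
python3 -m creep '[[[0,0,0.8],[0,0,0],0.3],[[0,0,0],[0,0,0],0.3],[[0,0,0],[0,0,0],0.3]]'
python3 -m creep '[[[0,0,0.3],[0,0,0],0.1],[[0,0,0.5],[0,0,0],0.05],[[0,0,0.5],[0,0,0],0],[[0,0,0.3],[0,0,0],-0.04],[[0,0,0],[0,0,0],-0.04]]'
```

```text
time: 13.38
tool_pos: [503.6, -287.4, 77.5]
orientation: [[-0.986, 0.165, 0.0], [0.165, 0.986, -0.0], [-0.001, -0.0, -1.0]]
force: [-1.4, 0.8, 7.6]
gripper_width: 35.7
finger_force: 23.0
time: 14.0
tool_pos: [503.6, -287.5, 75.9]
orientation: [[-0.986, 0.165, 0.0], [0.165, 0.986, -0.0], [-0.001, -0.0, -1.0]]
force: [-1.3, 1.0, 7.3]
gripper_width: 44.6
finger_force: 6.4
```

```bash
python3 -m creep '[[[0,0,0.4],[0,0,0],-0.08],[[0,0,0.4],[0,0,0],-0.12],[[0,0,0.4],[0,0,0],-0.16],[[0,0,0],[0,0,0],-0.16]]'
python3 - <<'E'
from h import *
d,K,M=cam("wrist");P=cloud(d,K,M)
s=state();T=np.array(s["orientation"]);t=np.array(s["tool_pos"]);Q=(P-t)@T-[.8,.8,1.5];W=Q@T.T+t
m=(np.hypot(W[...,0]-505,W[...,1]+287.4)<41)&(abs(W[...,2]-75)<6);q=W[m];print(len(q),np.histogram(q[:,2],bins=np.arange(69,82,.5)))
q=q-q.mean(0);print(np.linalg.lstsq(q[:,:2],q[:,2],rcond=None)[0])
E
```

```text
time: 14.5
tool_pos: [503.7, -287.6, 74.7]
orientation: [[-0.986, 0.165, 0.001], [0.165, 0.986, -0.001], [-0.001, -0.0, -1.0]]
force: [-0.2, 0.7, 6.7]
gripper_width: 49.4
finger_force: 4.6
18624 (array([   0,    0,    0,    0,    0,    0,    0,    0,    2,   34,  394,
       1862, 4786, 6066, 3728, 1271,  278,   46,   23,   25,   24,   31,
         21,   33,    0]), array([69. , 69.5, 70. , 70.5, 71. , 71.5, 72. , 72.5, 73. , 73.5, 74. ,
       74.5, 75. , 75.5, 76. , 76.5, 77. , 77.5, 78. , 78.5, 79. , 79.5,
       80. , 80.5, 81. , 81.5]))
[0.00018648 0.0012667 ]
```

```bash
python3 -m creep '[[[0,0,0],[0,0,0],-0.22],[[0,0,0],[0,0,0],-0.28],[[0,0,0],[0,0,0],-0.4],[[0,0,0],[0,0,0],-0.4],[[0,0,0],[0,0,0],-0.4]]'
python3 -m creep '[[[0,0,-2],[0,0,0],-0.6],[[0,0,-10],[0,0,0],-1],[[0,0,-15],[0,0,0],-1],[[0,0,-20],[0,0,0],-1],[[0,0,-25],[0,0,0],-1],[[0,0,-20],[0,0,0],-1],[[0,0,0],[0,0,0],-1],[[0,0,0],[0,0,0],-1]]'
python3 - <<'E'
from h import *
d,K,M=cam("wrist");P=cloud(d,K,M);save("w4.png",d["frame"])
s=state();T=np.array(s["orientation"]);t=np.array(s["tool_pos"]);Q=(P-t)@T-[.8,.8,1.5];W=Q@T.T+t
D=np.hypot(W[...,0]-505,W[...,1]+287.4)
m=(D<41)&(abs(W[...,2]-76)<6);q=W[m];print(len(q),np.histogram(q[:,2],bins=np.arange(70,83,.5)),np.median(q[:,2]))
q=q-q.mean(0);print(np.linalg.lstsq(q[:,:2],q[:,2],rcond=None)[0])
g=Q[(D<41)&(W[...,2]>95)];print(cv2.minAreaRect(g[:,:2].astype(np.float32)),np.percentile(g[:,1],[1,99]))
E
```

```text
time: 15.18
tool_pos: [503.4, -287.3, 74.0]
orientation: [[-0.986, 0.165, -0.0], [0.165, 0.986, 0.0], [0.0, 0.0, -1.0]]
force: [0.3, 0.2, -0.3]
gripper_width: 59.8
finger_force: 0.0
time: 16.18
tool_pos: [503.1, -287.1, 166.0]
orientation: [[-0.986, 0.165, -0.0], [0.165, 0.986, 0.0], [0.001, 0.0, -1.0]]
force: [-0.1, -0.2, 0.2]
gripper_width: 85.2
finger_force: 0.0
9617 (array([   0,    0,    0,    0,    0,    0,    0,    0,    0,    2,   20,
        127,  664, 1753, 2774, 2544, 1247,  367,   79,   12,    8,    6,
          7,    7,    0]), array([70. , 70.5, 71. , 71.5, 72. , 72.5, 73. , 73.5, 74. , 74.5, 75. ,
       75.5, 76. , 76.5, 77. , 77.5, 78. , 78.5, 79. , 79.5, 80. , 80.5,
       81. , 81.5, 82. , 82.5])) 77.41461616784844
[0.00057948 0.00105878]
((3.4046401977539062, 0.06983566284179688), (78.57868194580078, 30.320146560668945), 89.91374969482422) [-36.04201798  36.13933706]
```

View pics/w4.png

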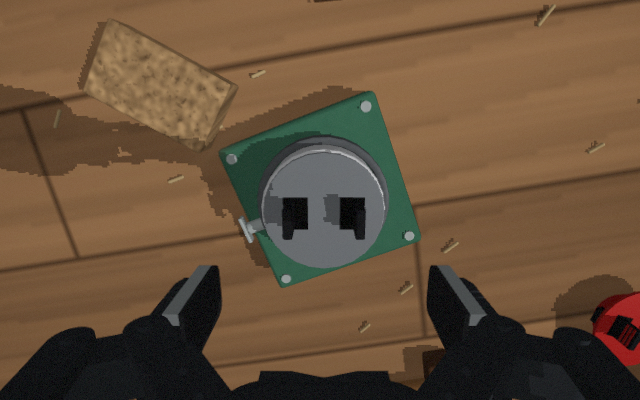

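The cap sits level, its flange 2.6 mm below the free seal height. I'll check the tab span numerically, since it should be 52 mm if they are fully out.

```bash
python3 - <<'E'
from h import *
d,K,M=cam("wrist");P=cloud(d,K,M)
s=state();T=np.array(s["orientation"]);t=np.array(s["tool_pos"]);Q=(P-t)@T-[.8,.8,1.5];W=Q@T.T+t
D=np.hypot(W[...,0]-505,W[...,1]+287.4)
m=(D<41)&(abs(W[...,2]-101.5)<3);g=Q[m];print(cv2.minAreaRect(g[:,:2].astype(np.float32)),np.percentile(g[:,1],[1,99]),np.median(W[m][:,2]))
E
```

```text
((-1.445648193359375, -0.2858161926269531), (53.29368591308594, 19.934309005737305), 89.96038818359375) [-26.57906022  26.10142115] 101.17906665750021
```

Tabs are fully out (53 mm measured against 52 at rest, 38 pinched), so the cap is latched with the seal squeezed and the gripper is clear.

```bash
python3 -c "
from cell import robot
print(robot.finish_job())"
```

```text
the job is handed in; nothing more can be done
None
```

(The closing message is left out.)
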